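# Load the bench finisher and start it

## Task

Roll the store's wooden shutter right up, seat the orange bowl upright and fully home on the pegs of the blue finisher base, and put all the brass sleeves from the store into the bowl. Then fit the white lid fully home in the bowl's mouth and, only with the lid on, press the green start button fully down and let it go. Leave the shutter rolled fully shut, and leave the V-block, the welding magnet, the flux jar and the tin where they stand.

Things in the scene. Friction and masses are not known exactly. Their poses are not given: they have to be found in the camera images.
- base: blue bench finisher base, fixed: round housing 170 mm across, aluminium drive plate 148 mm across on top, control pod on its -x side (to x = -180 mm, 86 mm wide, 50 mm high). Origin on the table under the plate's centre, z up. Three tapered steel pegs on the plate at (x, y) = (34, 0), (-26, 32), (-26, -32) mm: 11 mm thick, 14 mm high, tip 4 mm thick
- base_seat (a point): centre of the drive plate's top face, 75 mm above the table, where the bowl's underside rests; axes as base
- start_top (a point): centre of the top of the green round start button (28 mm across) on the control pod, 150 mm to -x of the base's centre; it is pressed straight down
- start (a joint): travel of the start button, 0 released, 0.006 m fully down; sprung, 4 N fully down; it comes back up by itself
- bowl: loose orange bowl, 0.28 to 0.46 kg, 160 mm across the rim, 90 mm high, wall 4 mm, pouring lip at -x. Origin at the centre of its underside, z up. Inner floor at 22 mm height (inner radius 69 mm there, 76 at the rim). Its square black foot (100 mm) has three 14 mm sockets, 16 mm deep, laid out like the base's pegs: it fits one way only, bowl axes as base axes, lip over the control pod
- bowl_post (a point): centre of the top of the black post in the middle of the bowl, 72 mm above the bowl's underside. The post is 24 mm across along the bowl's y and 30 mm along its x: the bowl can be lifted by it, fingers closing along the bowl's y
- lid: loose round white lid, 0.12 to 0.2 kg: flange 168 mm across, below it a plug rim 144 mm across and 8 mm deep that enters the bowl's 152 mm mouth. Origin at the centre of the plug's underside, z up; it lies plug down. Black knob on top, 34 mm across from 26 to 44 mm above the origin, top at 47 mm. Fully home, its origin is 82 mm above the bowl's
- store: green roll-top store, fixed: plinth 300 (x) by 270 (y) by 90 mm high, its top is the floor of the store; round cheeks rise to 250 mm at both ends (248 mm apart inside), a front sill 6 mm thick at x = -111 mm rises to 172 mm, a hood closes the rear (from 114 degrees round the axis). Origin on the table under its centre; it opens to -x and upward
- store_axis (a point): centre of the circular track of the shutter, midway between the cheeks, 110 mm above the table; the shutter turns about the store's y axis through this point
- shutter (a joint): tambour shutter of wooden slats in the circular track (outer face 128 mm from the axis): 0 rolled shut, 1.31 rad rolled fully up and back under the hood. It stays where it is left; about 8 N at the handle moves it
- shutter_handle (a point): middle of the steel bar on the leading slat: 12 mm thick, 100 mm long along the store's y, 160 mm from the axis (26 mm free behind it), on two posts 45 mm either side of the middle. Shut, it is 35 degrees above horizontal seen from the axis, on the -x side; fully open, 110 degrees, past the top. It can be pinched tilted or from above, fingers astride the bar
- sleeve0: brazed brass sleeve, about 0.1 kg: tube 24 mm thick and 40 mm high overall, with a flange 30 mm across and 6 mm thick at its foot. Origin at the centre of the flange's underside, z along the tube. Two to four of them stand in a row on the store's floor behind the sill; an absent one reads None
- sleeve1: brazed brass sleeve, about 0.1 kg: tube 24 mm thick and 40 mm high overall, with a flange 30 mm across and 6 mm thick at its foot. Origin at the centre of the flange's underside, z along the tube. Two to four of them stand in a row on the store's floor behind the sill; an absent one reads None
- sleeve2: brazed brass sleeve, about 0.1 kg: tube 24 mm thick and 40 mm high overall, with a flange 30 mm across and 6 mm thick at its foot. Origin at the centre of the flange's underside, z along the tube. Two to four of them stand in a row on the store's floor behind the sill; an absent one reads None
- sleeve3: brazed brass sleeve, about 0.1 kg: tube 24 mm thick and 40 mm high overall, with a flange 30 mm across and 6 mm thick at its foot. Origin at the centre of the flange's underside, z along the tube. Two to four of them stand in a row on the store's floor behind the sill; an absent one reads None
- vblock: small bright steel V-block 35 x 28 x 26 mm; loose, not part of the job, to be left where it is; origin at its underside
- magnet: red welding magnet block 34 x 28 x 21 mm; loose, not part of the job, to be left where it is; origin at its underside
- fluxjar: glass flux jar with white cap, 64 mm across, 85 mm high; loose, not part of the job, to be left where it is; origin at its underside
- tin: tin can with blue label, 72 mm across, 100 mm high; loose, not part of the job, to be left where it is; origin at its underside

How it is judged:
On the way, in this order (a step that is already met when the one before it is completed fails the run):
1. the shutter is rolled up (past 1.1 rad) (value of joint shutter above 1.1 rad), for 0.2 s.
2. the bowl is home on the pegs and every sleeve is in it (z of bowl in the frame of base_seat between -0.004 and 0.004 m and horizontal distance between bowl and base_seat below 0.005 m and angle between the x axis of bowl and the x axis of base, either way round below 0.08 rad and angle between bowl's own z axis and vertical below 0.06 rad and horizontal distance between each of sleeve0, sleeve1, sleeve2, sleeve3 and bowl below 0.072 m and z of sleeve0 in the frame of bowl between 0.015 and 0.08 m and z of sleeve1 in the frame of bowl between 0.015 and 0.08 m and z of sleeve2 in the frame of bowl between 0.015 and 0.08 m and z of sleeve3 in the frame of bowl between 0.015 and 0.08 m), for 0.3 s.
3. the lid is home on the bowl (z of lid in the frame of bowl between 0.078 and 0.086 m and horizontal distance between lid and bowl below 0.008 m and angle between lid's own z axis and vertical below 0.06 rad), for 0.3 s.
4. the start button is pressed fully down, the lid on (all of step 3 and value of joint start above 0.0045 m), for 0.05 s.
At the end, for the whole second after the job is handed in: Bowl level on the base (4 mm in height, 5 mm sideways, 0.08 rad), every sleeve in it, lid home (4 mm in height, 8 mm sideways, level), button pressed with the lid on and up again, shutter within 0.06 rad of shut, all at rest (all of step 2 and all of step 3 and value of joint shutter below 0.06 rad and value of joint start below 0.002 m and linear speed of each of bowl, lid below 0.02 m/s); the robot touches nothing.
It fails at once if the start button is pressed while the lid is not on the bowl (value of joint start above 0.003 m and (z of lid in the frame of bowl above 0.1 m or z of lid in the frame of bowl below 0.07 m or horizontal distance between lid and bowl above 0.02 m)).
It fails at once if the V-block, magnet, jar or tin is shifted more than 50 mm (distance of any of vblock, magnet, fluxjar, tin from where it was at the start of the episode above 0.05 m).
Of sleeve0, sleeve1, sleeve2, sleeve3 only 2 to 4 are there at a start; the rules pass over those that are not, and their reading is None.
At some moment in a run one of bowl, lid may be knocked a few centimetres aside while the robot is not near it.
Once in a run the grip may slacken for a moment while it holds something.
It also fails if it takes over 210 s, if anything falls off the work surface, if the arm or the gripper's body presses on something with over 40 N, if the wrist force passes 120 N, or if a joint passes its speed limit or range.

## Robot

A 6-joint arm with a two-finger parallel gripper is mounted at the origin on the work surface. World frame = base frame: x ahead of the robot, y to its left, z up, the work surface at z = 0. Lengths are in m, angles in rad, forces in N, time in s.
With the tool pointing down it reaches from about 0.3 to 0.825 m from the base axis. Payload 5.4 kg.
Tool frame: the origin (TCP) lies at the very end of the fingers, on their centre line; the grasp point (between the pads) lies 19 mm behind it; z points along the fingers, y is the line along which they close (so a half turn about z gives the same grasp; the last joint's range is limited). The gripper opens to 92 mm and grips with 3 to 60 N. Pads are 20 mm wide; open, the fingers measure 128 mm over their backs; the gripper's body (75 mm by 189 mm) begins 69 mm behind the grasp point.
Start: joints at [0.961, 0.158, 1.597, -0, 1.386, -0.21], TCP at [0.224, 0.53, 0.215] pointing down, gripper open.
Joint ranges: [-2.91, 2.91], [-0.94, 2.29], [0.18, 2.7], [-1.29, 4.43], [0.17, 2.64], [-3, 3]. Speed limits (rad/s): [2.57, 2.57, 3.14, 3.14, 3.14, 3.14].

## Interface

Orientations are given as a rotation vector (axis times angle).
In Python, from workcell import bot gives the robot as it stands. Calls block until the motion is done:
- bot.goto(position, orientation): joint-space move of the TCP to a pose.
- bot.line_to(position, rot=None, max_speed=0.15): straight line of the TCP; rot=None keeps the orientation; max_speed is the mean speed in m/s.
- bot.set_joints(angles): joint-space move.
- bot.set_gripper(opening, newtons=None): opening from 0.0 (shut) to 1.0 (fully open); newtons is the grip in N (None keeps the last); returns when the fingers have stopped.
- bot.hold(seconds).
- bot.inverse_kinematics(position, orientation): joint angles nearest the present ones, or None.
- bot.read_camera(name): name is "scene" or "top"; returns a dict with "pixels" (480x640x3 uint8, blue, green, red), "fx", "fy", "cx", "cy" (pixels), "k1" (the pictures are not rectified: a ray, as slopes to the right and down, at radius r is drawn at 1 + k1 r^2 times it, then the intrinsics apply), "R" (3x3) and "t" (3): a world point X has camera coordinates R X + t. Camera axes: x right, y down, z forward; pixel columns grow to the right and rows downward; lengths in m; the calibration is good to about 2 mm. A picture is of the moment at which its call begins. There is no depth.
A pose or a line that the arm cannot do raises bot.MotionError and nothing moves.
- bot.job_done(): hands the job in; it is judged then, once.
Readings, each from a call of its own:
- bot.current_clock(): time.
- bot.current_joints(): joint angles.
- bot.current_joint_vel(): joint speeds.
- bot.current_effort(): joint torques, N m.
- bot.current_ee_pos(): TCP position.
- bot.current_tool_rot(): TCP orientation.
- bot.current_contact_force(): force on the tool from outside, world axes, zero at the start.
- bot.current_ft_torque(): the same for the moment, N m.
- bot.current_opening(): opening from 0.0 (shut) to 1.0 (fully open).
- bot.current_grip_force(): force on a finger pad.
Only numpy, scipy, OpenCV 4.12 (cv2) and the standard library are available. Lean on these libraries where they do the work, as an engineer would, in place of code of your own. Each camera call takes 0.05 s, during which the arm holds its last target. There are 200 camera calls.

## Working session

There is one attempt and no reset: what is moved stays moved. The work goes in short steps, each a Python script; the robot and the scene stay as the last script left them, time stands still between calls to the robot, and variables do not carry over. Pictures are saved under pics/ and viewed, at most 16 in all, crops included, and the job is handed in when it is done.

```bash
ls; mkdir -p pics; python3 - <<'E'
from workcell import bot
import cv2,numpy as np
for n in("scene","top"):
    c=bot.read_camera(n); cv2.imwrite(f"pics/{n}0.png",c["pixels"])
    print(n,c["fx"],c["fy"],c["cx"],c["cy"],c["k1"],np.round(c["R"],4).tolist(),np.round(c["t"],4).tolist())
    print(-np.array(c["R"]).T@np.array(c["t"]))
print(bot.current_clock(),bot.current_tool_rot())
E
```

```text
pics
workcell.py
scene 533.6633764351901 533.6633764351901 314.73256802792764 241.0513237453636 0.011705650227376999 [[0.7348, -0.6782, 0.0015], [-0.61, -0.6619, -0.4356], [0.2965, 0.3192, -0.9001]] [-0.4253, 0.4516, 1.0919]
[ 0.26428116 -0.3380832   1.1802414 ]
top 505.56196165373484 505.56196165373484 322.6610762093714 241.5368029898825 -0.020879963212603242 [[0.024, -0.9997, 0.0015], [-0.997, -0.024, -0.0733], [0.0733, 0.0003, -0.9973]] [0.016, 0.5804, 1.0578]
[0.5007504  0.02961309 1.09747216]
0.1 [-6.23699574e-01 -3.07837919e+00  2.40453554e-03]
```

View pics/top0.png

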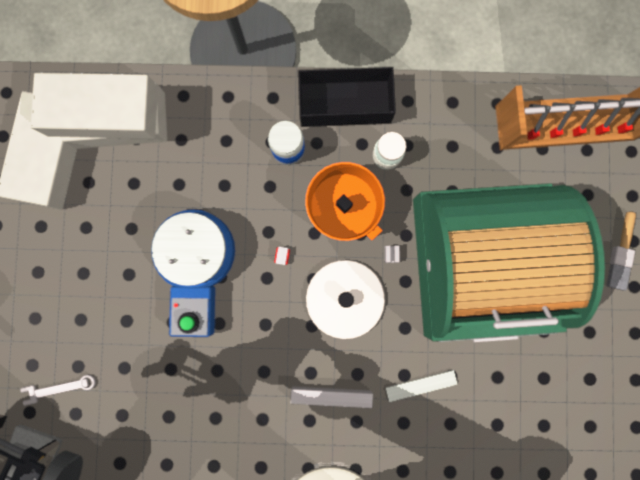

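View pics/scene0.png

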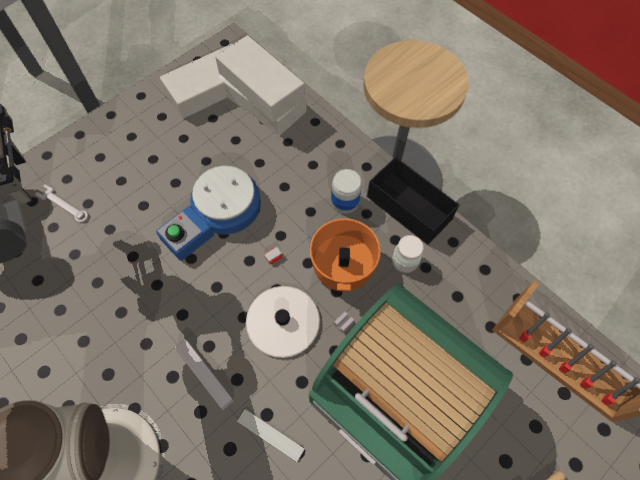

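```bash
cat > h.py <<'E'
from workcell import bot
import cv2, numpy as np
from scipy.optimize import least_squares
from scipy.spatial.transform import Rotation as Ro
def cam(n):
    c=bot.read_camera(n); c["R"]=np.array(c["R"]); c["t"]=np.array(c["t"]); return c
def K(c): return np.array([[c["fx"],0,c["cx"]],[0,c["fy"],c["cy"]],[0,0,1]]),np.array([c["k1"],0,0,0])
def plane(c,uv,z):
    """pixels -> world points on height z"""
    k,d=K(c); s=cv2.undistortPoints(np.float64(uv).reshape(-1,1,2),k,d).reshape(-1,2)
    r=np.c_[s,np.ones(len(s))]@c["R"]; o=-c["R"].T@c["t"]
    return o+r*((z-o[2])/r[:,2])[:,None]
def proj(c,X):
    k,d=K(c); return cv2.projectPoints(np.float64(X).reshape(-1,1,3),cv2.Rodrigues(c["R"])[0],c["t"],k,d)[0].reshape(-1,2)
def tri(cs,uvs):
    f=lambda X: np.concatenate([proj(c,X)[0]-u for c,u in zip(cs,uvs)])
    r=least_squares(f,[.5,0,.1]); return r.x,np.sqrt(2*r.cost)
def blob(mask,near=None):
    n,l,s,ce=cv2.connectedComponentsWithStats(mask.astype(np.uint8))
    i=1+(np.argmax(s[1:,4]) if near is None else np.argmin(np.hypot(*(ce[1:]-near).T)+1e3*(s[1:,4]<15)))
    return (l==i).astype(np.uint8),ce[i],s[i]
def circ(c,m,z,r):
    """robust fit of a circle of radius r at height z to the outline of mask m"""
    p=max(cv2.findContours(m,cv2.RETR_EXTERNAL,cv2.CHAIN_APPROX_NONE)[0],key=len)
    P=plane(c,p,z)[:,:2]
    q=least_squares(lambda a:np.hypot(*(P-a).T)-r,np.median(P,0),loss="soft_l1",f_scale=.001)
    e=np.hypot(*(P-q.x).T)-r
    return q.x,np.median(np.abs(e)),P
def hsv(c): return cv2.cvtColor(c["pixels"],cv2.COLOR_BGR2HSV)
def down(yaw):
    """tool pointing down, closing line (tool y) at angle yaw from world y"""
    return Ro.from_euler("z",yaw)*Ro.from_euler("x",np.pi)
def rv(R): return R.as_rotvec()
E
python3 - <<'E'
from h import *
T=cam("top");S=cam("scene")
for c,nm,bw,ld,pl,gr in((T,"top",(345,203),(346,300),(192,247),(188,322)),(S,"scene",(345,257),(282,318),(223,195),(174,232))):
    h=hsv(c);H,s,v=cv2.split(h)
    m,ce,st=blob((H>4)&(H<18)&(s>170)&(v>90)&(np.hypot(np.arange(640)[None]-bw[0],np.arange(480)[:,None]-bw[1])<60)); 
    x,e,P=circ(c,m,.09,.08); lip=P[np.hypot(*(P-x).T)>.086]; d=(lip.mean(0)-x) if len(lip) else [0,0]
    print(nm,"bowl",x,e,"lip",d,np.arctan2(-d[1],-d[0]))
    b,pc,st=blob((v<60)&(np.hypot(np.arange(640)[None]-bw[0],np.arange(480)[:,None]-bw[1])<30)); print(" post",pc,st,plane(c,pc,.072))
    m,ce,st=blob((s<60)&(v>150),ld); 
    x,e,P=circ(c,m,.014,.084);print(" lid",x,e,st)
    b,pc,st=blob((v<60)&(np.hypot(np.arange(640)[None]-ld[0],np.arange(480)[:,None]-ld[1])<25)); print(" knob",pc,st,plane(c,pc,.047))
    m,ce,st=blob((s<60)&(v>120),pl)
    x,e,P=circ(c,m,.075,.074);print(" plate",x,e,st)
    b,pc,st=blob((H>45)&(H<85)&(s>120)&(v>60),gr); print(" btn",pc,st,plane(c,pc,.055))
f=lambda a,x,y,w,h,k:cv2.resize(a["pixels"][y:y+h,x:x+w],None,fx=k,fy=k,interpolation=cv2.INTER_CUBIC)
cv2.imwrite("pics/c1.png",np.hstack([f(T,410,180,200,170,4)]))
cv2.imwrite("pics/c2.png",np.hstack([f(S,305,280,200,150,4)][:600]))
a=f(T,145,200,100,140,4);b=f(S,150,155,120,140,3.0)
cv2.imwrite("pics/c3.png",np.hstack([a[:420],b[:420]]))
E
```

```text
top bowl [ 0.65749867 -0.01338205] 0.0013434059720601466 lip [-0.06591112 -0.06322204] 0.7645771085716605
 post [344.16783217 203.74825175] [337 196  15  16 143] [[ 0.65463585 -0.01223296  0.072     ]]
 lid [ 0.4572778  -0.01972203] 0.0008396897865636035 [ 305  260   80   83 4864]
 knob [345.78985507 299.26086957] [340 293  13  14 138] [[ 0.45948456 -0.02076238  0.047     ]]
 plate [0.38165281 0.33298796] 0.01809220060712232 [171 298  37  37 879]
 btn [186.82183908 322.78735632] [180 316  15  15 174] [[0.40394482 0.30385035 0.055     ]]
scene bowl [ 0.65434657 -0.01661018] 0.0029420611391005533 lip [-0.06475679 -0.05609882] 0.7138814037263894
 post [343.94011976 256.89221557] [339 248  10  19 167] [[ 0.65099134 -0.01955881  0.072     ]]
 lid [ 0.45909627 -0.02033599] 0.0016199243020400614 [ 246  286   73   72 3902]
 knob [282.20467836 317.07017544] [276 310  14  15 171] [[ 0.45838446 -0.02454284  0.047     ]]
 plate [0.51639622 0.06006987] 0.44910058424787297 [     0      0    640    480 158950]
 btn [174.60465116 230.72093023] [168 225  12  12  86] [[0.40992024 0.30508399 0.055     ]]
```

View pics/c1.png

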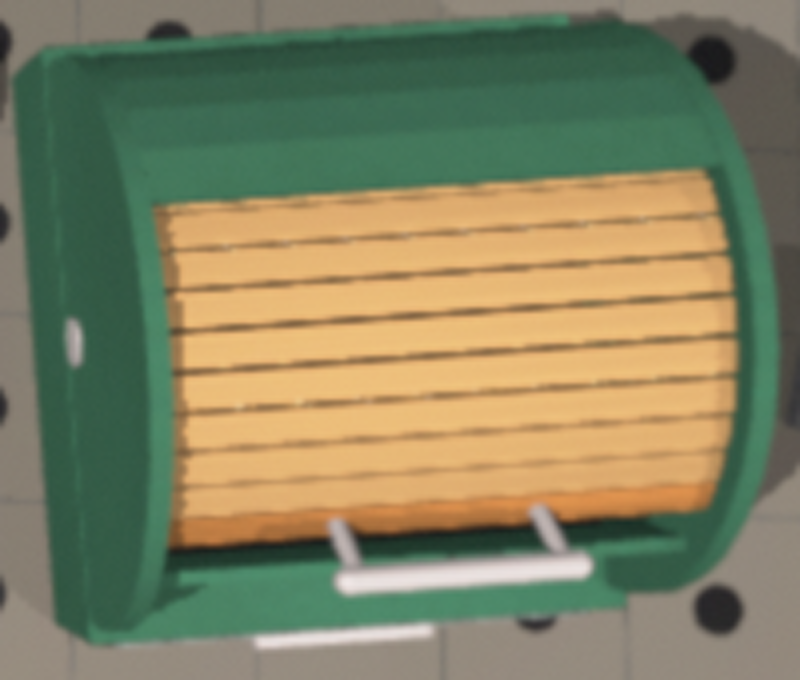

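View pics/c2.png

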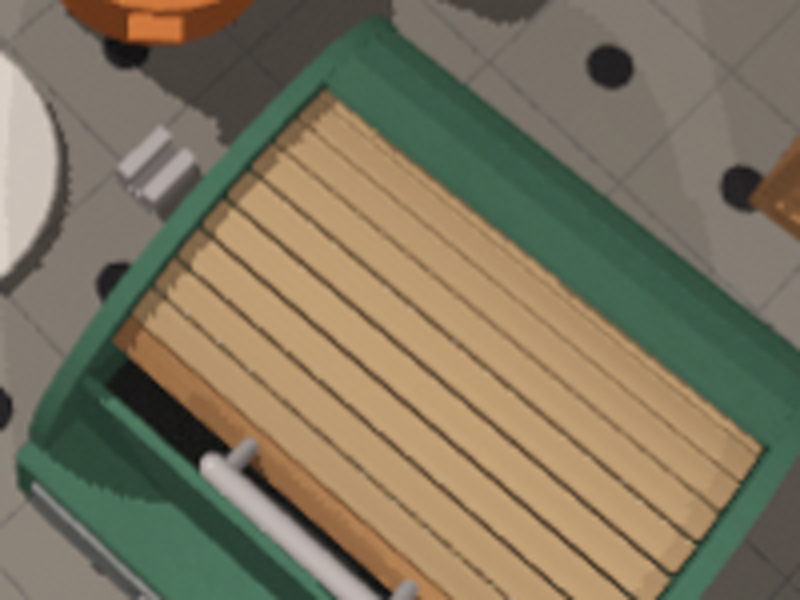

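View pics/c3.png

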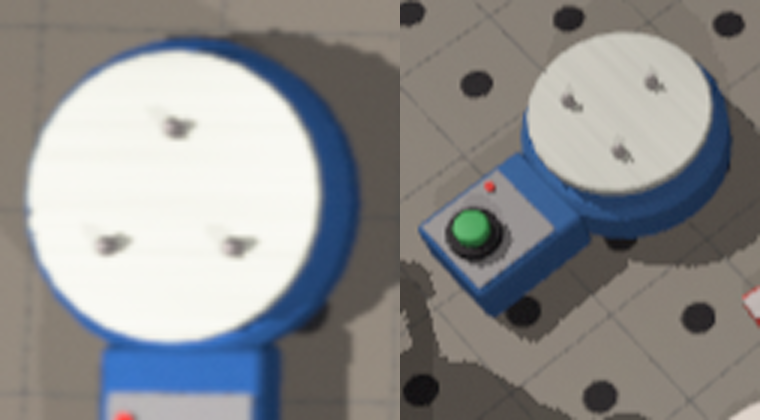

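```bash
python3 - <<'E'
from h import *
T=cam("top");S=cam("scene")
h=hsv(T);H,s,v=cv2.split(h)
m,ce,st=blob((s<60)&(v>190),(190,249)); x,e,P=circ(T,m,.075,.074);print("plate top",x,e,st)
h=hsv(S);H,s,v=cv2.split(h)
m,ce,st=blob((s<70)&(v>165)&(np.hypot(np.arange(640)[None]-223,np.arange(480)[:,None]-195)<45),(223,195)); x2,e,P=circ(S,m,.075,.074);print("plate scene",x2,e,st)
pt=np.array([[178,127],[110,243],[238,243]])/4+[145,200]
ps=np.array([[653,85],[570,102],[621,152]])-[400,0]; ps=ps/3+[150,155]
for a,b in zip(pt,ps): print("peg",plane(T,a,.085)[0],plane(S,b,.085)[0])
X=[tri((T,S),(np.array([186.8,322.8]),np.array([174.6,230.7])))];print("btn",X)
print("knob",tri((T,S),(np.array([345.8,299.3]),np.array([282.2,317.1]))),"post",tri((T,S),(np.array([344.2,203.7]),np.array([344,257]))))
L=plane(T,[[496.25,325.25],[555.5,321.5]],.202);print("handle",L,np.hypot(*(L[1]-L[0])[:2]))
h1=tri((T,S),(np.array([496.25,325.25]),np.array([358.5,397.5])));h2=tri((T,S),(np.array([555.5,321.5]),np.array([407,437])));print(h1,h2)
M=(L[0]+L[1])/2; d=L[0]-L[1]; yaw=np.arctan2(-d[0],d[1]); print("mid",M,"yaw",yaw)
st=M-Ro.from_euler("z",yaw).apply([-.131,0,0]); st[2]=0;print("store",st)
def draw(pts,R,o,cols=(0,0,255)):
    for I,c in((A,T),(B,S)):
        q=proj(c,Ro.from_euler("z",R).apply(pts)+o)
        cv2.polylines(I,[np.int32(q*16)],True,cols,1,shift=4)
A=T["pixels"].copy();B=S["pixels"].copy()
th=np.linspace(0,2*np.pi,60);ci=lambda r,z:np.c_[r*np.cos(th),r*np.sin(th),0*th+z]
for y in(.135,-.135): draw(np.array([[-.15,y,.09],[-.15,y,0],[.15,y,0]]),yaw,st)
draw(np.array([[-.15,.135,.09],[-.15,-.135,.09]]),yaw,st); draw(np.array([[-.111,.124,.172],[-.111,-.124,.172]]),yaw,st)
draw(np.array([[-.131,.05,.202],[-.131,-.05,.202]]),yaw,st)
draw(np.array([[0,.135,.25],[0,-.135,.25]]),yaw,st)
b=np.append(x,0)
for a in(.074,): draw(ci(a,.075),0,b)
for p in((34,0),(-26,32),(-26,-32)): draw(np.array([[p[0]/1e3,p[1]/1e3,.075],[p[0]/1e3,p[1]/1e3,.089]]),0,b)
draw(ci(.08,.09),0,[.6565,-.0145,0]);draw(ci(.084,.014),0,[.4582,-.02,0]);draw(ci(.014,.056),0,b+[-.15,0,0])
draw(np.array([[.015,.012,.072],[-.015,.012,.072],[-.015,-.012,.072],[.015,-.012,.072]]),.76,[.6565,-.0145,0])
f=lambda a,x,y,w,h,k:cv2.resize(a[y:y+h,x:x+w],None,fx=k,fy=k,interpolation=cv2.INTER_CUBIC)
cv2.imwrite("pics/o1.png",f(A,145,160,470,210,1.7)[:, :800]);
C=np.vstack([f(A,145,160,470,195,1.7)[:,:799]]);D=f(B,150,150,380,320,.84*1.0) 
cv2.imwrite("pics/o1.png",C);cv2.imwrite("pics/o2.png",f(B,150,150,380,290,2)[:580,:760])
E
```

```text
plate top [0.5548096  0.30330018] 0.0011800526062125949 [ 152  213   73   73 4055]
plate scene [0.55580717 0.30296505] 0.0020338074159246683 [ 192  166   61   52 2424]
peg [0.58843233 0.29834497 0.085     ] [0.58742093 0.29455039 0.085     ]
peg [0.5292655  0.32999738 0.085     ] [0.52879079 0.32692604 0.085     ]
peg [0.53083769 0.26570099 0.085     ] [0.53013295 0.26353453 0.085     ]
btn [(array([0.40652949, 0.29956687, 0.0675156 ]), np.float64(1.361777271275168))]
knob (array([ 0.45948033, -0.0215515 ,  0.03726994]), np.float64(0.3845179577143489)) post (array([ 0.65829468, -0.01334351,  0.04992474]), np.float64(0.20079838737111408))
handle [[ 0.42613863 -0.27926911  0.202     ]
 [ 0.43492176 -0.38450858  0.202     ]] 0.10560534356709068
(array([ 0.42895454, -0.272496  ,  0.22353838]), np.float64(1.0011703347518708)) (array([ 0.44008494, -0.37265041,  0.23172525]), np.float64(2.868719163371008))
mid [ 0.4305302  -0.33188885  0.202     ] yaw 0.08326553819653293
store [ 0.56107634 -0.32099366  0.        ]
```

View pics/o1.png

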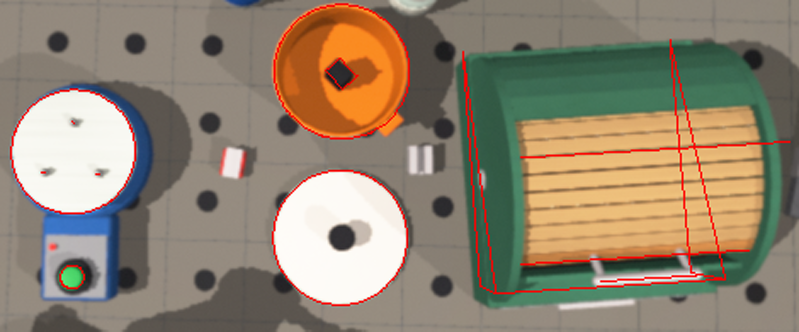

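View pics/o2.png

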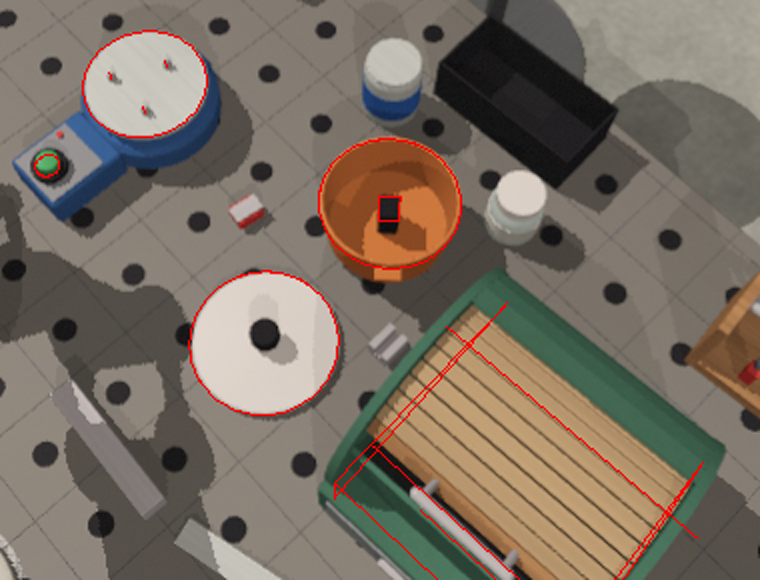

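```bash
cat > store.py <<'E'
from h import *
def hp(th,y=0,r=.16): return np.array([-r*np.cos(th),y,.11+r*np.sin(th)])
E
python3 - <<'E'
from store import *
T=cam("top");S=cam("scene")
obs=[(T,(432.5,341.25),(-.15,.135,.09)),(T,(421.25,192.5),(.15,.135,.09)),(S,(310,393.75),(-.15,.135,.09)),(S,(327.5,376.25),(-.114,.124,.172)),
 (T,(496.25,325.25),.05),(T,(555.5,321.5),-.05),(S,(358,397),.05),(S,(407,437),-.05)]
def f(a):
    R=Ro.from_euler("z",a[2]);o=np.array([a[0],a[1],0])
    return np.array([proj(c,R.apply(hp(a[3],p) if np.isscalar(p) else p)+o)[0]-u for c,u,p in obs])
q=least_squares(lambda a:f(a).ravel(),[.56,-.32,.08,.8],loss="soft_l1");a=q.x
print(a);print(np.round(f(a),1).tolist())
A=T["pixels"].copy();B=S["pixels"].copy()
def draw(pts):
    for I,c in((A,T),(B,S)):
        cv2.polylines(I,[np.int32(16*proj(c,Ro.from_euler("z",a[2]).apply(pts)+[a[0],a[1],0]))],False,(0,0,255),1,shift=4)
for y in(.135,-.135):
    draw(np.array([[-.15,y,0],[-.15,y,.09],[.15,y,.09],[.15,y,0]]))
    draw(np.array([hp(t,y*.92,.128) for t in np.linspace(0,np.pi,30)]));draw(np.array([hp(t,y,.14) for t in np.linspace(0,np.pi,30)]))
draw(np.array([[-.15,.135,.09],[-.15,-.135,.09]]));draw(np.array([[-.114,.124,.172],[-.114,-.124,.172]]))
draw(np.array([hp(a[3],.05),hp(a[3],-.05)]));draw(np.array([hp(np.radians(114),.124,.132),hp(np.radians(114),-.124,.132)]))
f=lambda a,x,y,w,h,k:cv2.resize(a[y:y+h,x:x+w],None,fx=k,fy=k,interpolation=cv2.INTER_CUBIC)
cv2.imwrite("pics/o3.png",np.hstack([f(A,405,175,210,180,2),f(B,300,280,220,200,1.8)]));
E
```

```text
[ 0.54465446 -0.31340059  0.0866662   0.80650187]
[[0.2, -0.4], [-0.2, -1.9], [-1.9, 0.7], [-2.4, -0.1], [1.2, -1.1], [-0.5, -1.2], [0.6, 0.3], [-3.0, 1.6]]
```

View pics/o3.png

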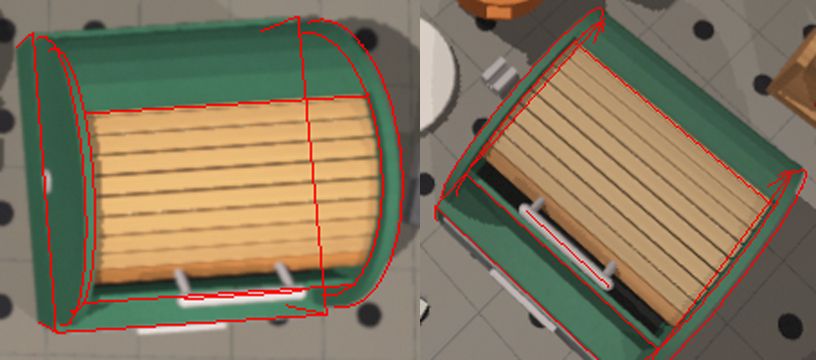

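```bash
cat >> store.py <<'E'
ST=np.array([.5447,-.3134,0]); SY=.0867; RS=Ro.from_euler("z",SY)
def hpose(th,r=.143,flip=1,tilt=None):
    """tool pose astride the shutter bar at angle th, tool axis at elevation tilt"""
    k=th if tilt is None else tilt
    z=np.array([np.cos(k),0,-np.sin(k)]); x=np.array([0,flip*1.,0]); y=np.cross(z,x)
    p=hp(th,0,.162)+z*(.162-r)
    return RS.apply(p)+ST, RS*Ro.from_matrix(np.c_[x,y,z])
E
python3 - <<'E'
from store import *
for fl in(1,-1):
  for th in np.radians([35,46,60,80,95,110]):
    for tl in (th,max(th,np.radians(60))):
      p,R=hpose(th,flip=fl,tilt=tl); q=bot.inverse_kinematics(p,rv(R)); print(fl,round(np.degrees(th)),round(np.degrees(tl)),None if q is None else np.round(q,2))
print(bot.current_clock())
E
```

```text
1 35 35 [-1.44 -0.16  2.25  1.04  1.25 -2.  ]
1 35 60 [-1.2  -0.17  2.07  0.55  1.14 -1.49]
1 46 46 [-1.29 -0.2   2.14  0.83  1.18 -1.7 ]
1 46 60 [-1.15 -0.17  2.02  0.54  1.16 -1.42]
1 60 60 [-1.08 -0.14  1.94  0.52  1.17 -1.34]
1 60 60 [-1.08 -0.14  1.94  0.52  1.17 -1.34]
1 80 80 [-0.82  0.11  1.59  0.14  1.34 -0.93]
1 80 80 [-0.82  0.11  1.59  0.14  1.34 -0.93]
1 95 95 [-0.67  0.36  1.28 -0.06  1.56 -0.75]
1 95 95 [-0.67  0.36  1.28 -0.06  1.56 -0.75]
1 110 110 [-0.56  0.66  0.93 -0.22  1.83 -0.67]
1 110 110 [-0.56  0.66  0.93 -0.22  1.83 -0.67]
-1 35 35 [-1.44 -0.16  2.25  1.04  1.25  1.14]
-1 35 60 [-1.2  -0.17  2.07  0.55  1.14  1.65]
-1 46 46 [-1.29 -0.2   2.14  0.83  1.18  1.44]
-1 46 60 [-1.15 -0.17  2.02  0.54  1.16  1.72]
-1 60 60 [-1.08 -0.14  1.94  0.52  1.17  1.8 ]
-1 60 60 [-1.08 -0.14  1.94  0.52  1.17  1.8 ]
-1 80 80 [-0.82  0.11  1.59  0.14  1.34  2.21]
-1 80 80 [-0.82  0.11  1.59  0.14  1.34  2.21]
-1 95 95 [-0.67  0.36  1.28 -0.06  1.56  2.39]
-1 95 95 [-0.67  0.36  1.28 -0.06  1.56  2.39]
-1 110 110 [-0.56  0.66  0.93 -0.22  1.83  2.47]
-1 110 110 [-0.56  0.66  0.93 -0.22  1.83  2.47]
0.4
```

```bash
python3 - <<'E'
from store import *
bot.line_to([.224,.53,.38],max_speed=.3)
p,R=hpose(.80,.26); bot.set_gripper(.5,20); bot.goto(p,rv(R))
p,R=hpose(.80,.143); bot.line_to(p,max_speed=.15)
print(bot.current_contact_force()); bot.set_gripper(0,25); print(bot.current_opening(),bot.current_contact_force(),bot.current_ee_pos())
for th in np.linspace(.8,np.radians(110.5),9)[1:]:
    p,R=hpose(th); bot.line_to(p,rv(R),max_speed=.12); print(round(th,2),np.round(bot.current_contact_force(),1),round(bot.current_opening(),3))
print(bot.current_clock())
E
```

```text
[-0.33519886 -0.29171203  0.50342456]
0.12098668870832929 [ 0.06599314 -0.0568158   1.77626575] [ 0.44550376 -0.32222481  0.21292515]
0.94 [3.6 0.1 2.6] 0.12
1.08 [ 3.7 -0.8  0.9] 0.122
1.22 [ 3.9 -0.4  0.7] 0.123
1.36 [3.6 0.6 0.9] 0.119
1.51 [3.6 2.3 2.1] 0.117
1.65 [4.6 3.8 1.8] 0.121
1.79 [4.7 4.1 1.3] 0.122
1.93 [0.3 6.2 3. ] 0.118
9.0667
```

```bash
python3 - <<'E'
from store import *
bot.set_gripper(.6); p,R=hpose(np.radians(110.5),.26); bot.line_to(p,max_speed=.2)
bot.goto([.3,.1,.40],rv(down(0)))
T=cam("top");S=cam("scene")
f=lambda a,x,y,w,h,k:cv2.resize(a["pixels"][y:y+h,x:x+w],None,fx=k,fy=k,interpolation=cv2.INTER_CUBIC)
cv2.imwrite("pics/s1.png",np.vstack([f(T,410,210,200,140,2.5*1.0)[:345,:500],f(T,410,210,1,1,1).repeat(1,0).repeat(500,1)]));
cv2.imwrite("pics/s1.png",np.hstack([f(T,420,260,170,90,2.4),f(S,305,340,160,90,2.4)]))
cv2.imwrite("pics/s1.png",np.vstack([f(T,410,170,200,180,1.5),f(S,300,280,200,180,1.5)]))
a=f(T,425,255,150,95,4);b=f(S,305,345,150,95,2); cv2.imwrite("pics/s1.png",a);cv2.imwrite("pics/s2.png",f(S,300,270,200,150,4))
print(bot.current_clock())
E
```

```text
12.6083
```

View pics/s1.png

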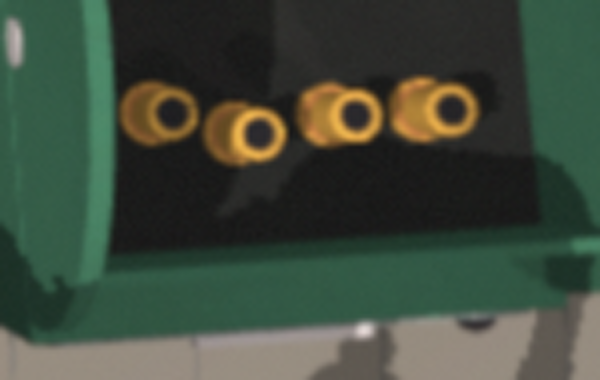

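View pics/s2.png

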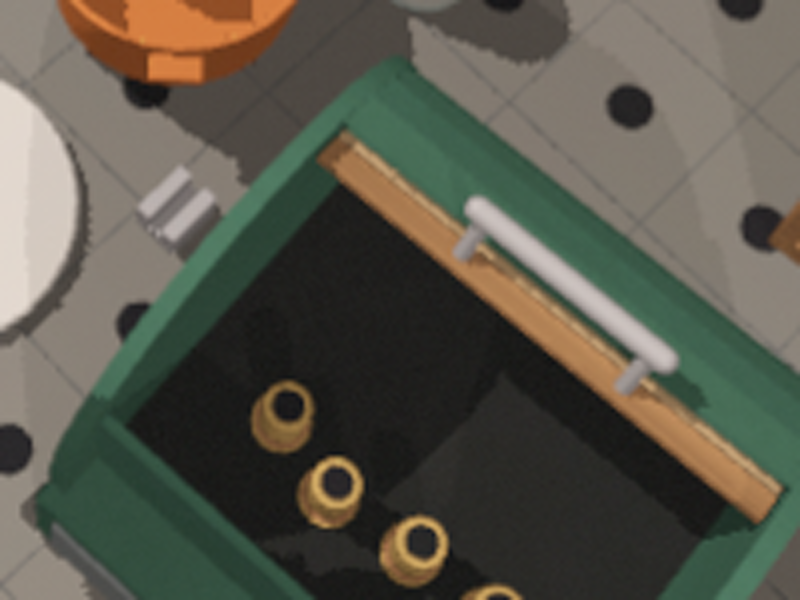

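```bash
python3 - <<'E'
from store import *
T=cam("top");S=cam("scene")
W=plane(T,np.array([[172,112],[260,133],[356,114],[453,110]])/4+[425,255],.13); V=plane(S,np.array([[289,406],[340,482],[421,545]])/4+[300,270],.13)
print(W);print(V);print(RS.inv().apply(W-ST).round(4));print(np.diff(W,axis=0).round(4))
h=hsv(T);H,s,v=cv2.split(h)
m,ce,st=blob((H>4)&(H<18)&(s>170)&(v>90)&(np.hypot(np.arange(640)[None]-345,np.arange(480)[:,None]-203)<60)); x,e,P=circ(T,m,.09,.08);print("bowl",x)
m,ce,st=blob((s<60)&(v>150),(346,300)); print("lid",circ(T,m,.014,.084)[:2])
E
```

```text
[[ 0.499066   -0.24979577  0.13      ]
 [ 0.49002567 -0.29205253  0.13      ]
 [ 0.50012922 -0.33822481  0.13      ]
 [ 0.50309536 -0.38501181  0.13      ]]
[[ 0.50077639 -0.2499339   0.13      ]
 [ 0.4929541  -0.29202815  0.13      ]
 [ 0.50018001 -0.33839376  0.13      ]]
[[-0.04    0.0673  0.13  ]
 [-0.0526  0.026   0.13  ]
 [-0.0466 -0.0209  0.13  ]
 [-0.0476 -0.0677  0.13  ]]
[[-0.009  -0.0423  0.    ]
 [ 0.0101 -0.0462  0.    ]
 [ 0.003  -0.0468  0.    ]]
bowl [ 0.65747429 -0.01342396]
lid (array([ 0.44191845, -0.01578282]), np.float64(0.012187246166916924))
```

```bash
python3 - <<'E'
from store import *
T=cam("top");S=cam("scene")
e=plane(S,np.array([[320,160],[760,520]])/4+[300,270],.228);print("edge",RS.inv().apply(e-ST))
for c,n,ctr in((T,"top0",(190,305)),(S,"scene0",(185,230))):
    im=cv2.imread(f"pics/{n}.png");H,s,v=cv2.split(cv2.cvtColor(im,cv2.COLOR_BGR2HSV))
    d=np.hypot(np.arange(640)[None]-ctr[0],np.arange(480)[:,None]-ctr[1])
    near=d<45
    g=(near&(s<70)&(v>100)&(v<190)).astype(np.uint8)
    blue=((H>100)&(H<125)&(s>110)&(np.hypot(np.arange(640)[None]-ctr[0],np.arange(480)[:,None]-ctr[1])<90)).astype(np.uint8)
    # pod: straight edges of the blue mask via LSD
    gray=cv2.GaussianBlur(im,(3,3),0)[:,:,2]
    for l in cv2.createLineSegmentDetector().detect(gray)[0][:,0]:
        if np.hypot(l[2]-l[0],l[3]-l[1])>18 and d[int(l[1]),int(l[0])]<45 and d[int(l[3]),int(l[2])]<45:
            P=plane(c,l.reshape(2,2),.05)[:,:2];a=np.degrees(np.arctan2(*(P[1]-P[0])[::-1]));print(n,l.round(1),"len",np.hypot(*(P[1]-P[0])).round(3),"ang",((a+45)%90-45).round(2),P.round(3).tolist())
    if n=="top0":
        b,_,_=blob((v<70)&(np.hypot(np.arange(640)[None]-345,np.arange(480)[:,None]-203)<20)); print(cv2.minAreaRect(max(cv2.findContours(b,0,1)[0],key=len)))
E
```

```text
edge [[ 0.03659389  0.12274776  0.228     ]
 [ 0.03866913 -0.12080362  0.228     ]]
top0 [188.  287.9 217.  273.3] len 0.067 ang 28.21 [[0.475, 0.306], [0.506, 0.247]]
top0 [206.6 335.7 208.4 286.8] len 0.1 ang 0.16 [[0.378, 0.263], [0.478, 0.264]]
top0 [171.7 300.6 170.6 333.2] len 0.067 ang 0.69 [[0.448, 0.338], [0.381, 0.338]]
top0 [204.4 297.7 174.3 297.3] len 0.062 ang 0.85 [[0.456, 0.271], [0.455, 0.333]]
top0 [208.1 337.2 183.1 337.4] len 0.051 ang 1.79 [[0.375, 0.26], [0.374, 0.312]]
top0 [165.9 321.9 168.3 303.1] len 0.039 ang -4.63 [[0.404, 0.348], [0.443, 0.345]]
top0 [214.7 285.6 214.1 316.9] len 0.064 ang 1.04 [[0.481, 0.251], [0.417, 0.249]]
((343.7500305175781, 203.75003051757812), (13.435027122497559, 11.31370735168457), 45.0)
scene0 [175.4 251.2 208.7 225.9] len 0.098 ang 0.06 [[0.38, 0.263], [0.478, 0.263]]
scene0 [157.7 231.  174.3 249.6] len 0.066 ang 0.11 [[0.381, 0.334], [0.381, 0.268]]
scene0 [178.9 259.9 154.7 234.1] len 0.093 ang 1.23 [[0.373, 0.24], [0.371, 0.333]]
scene0 [200.4 229.6 182.2 211.5] len 0.069 ang 1.96 [[0.457, 0.269], [0.455, 0.338]]
scene0 [180.3 212.7 159.  228.9] len 0.063 ang 1.15 [[0.45, 0.338], [0.386, 0.337]]
scene0 [214.8 233.6 191.7 252. ] len 0.069 ang 1.39 [[0.476, 0.237], [0.407, 0.236]]
```

```bash
cat >> store.py <<'E'
BASE=np.array([.5553,.3032,0]); BY=.015; RB=Ro.from_euler("z",BY)
F=lambda: np.round(bot.current_contact_force(),1)
E
python3 - <<'E'
from store import *
b=np.array([.657,-.0138,0])
bot.set_gripper(.5,40); R=down(.76); bot.goto(b+[0,0,.22],rv(R)); print(bot.current_joints())
bot.line_to(b+[0,0,.04],max_speed=.2); print(F()); f0=F()
bot.set_gripper(0,45); print(bot.current_opening(),F(),bot.current_grip_force())
bot.line_to(b+[0,0,.21],max_speed=.15); print(F(),bot.current_opening())
R=down(BY); bot.line_to(BASE+[0,0,.21],rv(R),max_speed=.15); print(F(),bot.current_opening(),bot.current_joints())
T=cam("top");S=cam("scene");cv2.imwrite("pics/b1.png",np.hstack([cv2.resize(T["pixels"][180:360,110:290],(400,400)),cv2.resize(S["pixels"][110:290,120:300],(400,400))]))
print(bot.current_clock())
E
```

```text
[-2.04023017e-01  3.63821060e-01  1.33752719e+00  9.51306282e-05
  1.43824535e+00  6.06629370e-01]
[-0.7  0.  -0.2]
0.25738547670575895 [-1.4  1.8  4.7] 44.92344260215759
[ 0.8 -0.5 -5. ] 0.25645330105667896
[-0.1 -0.5 -5.4] 0.258573211430638 [ 3.08468364e-01  3.08907717e-01  1.42894252e+00 -1.65169086e-04
  1.40372261e+00  1.86476820e+00]
19.9417
```

View pics/b1.png

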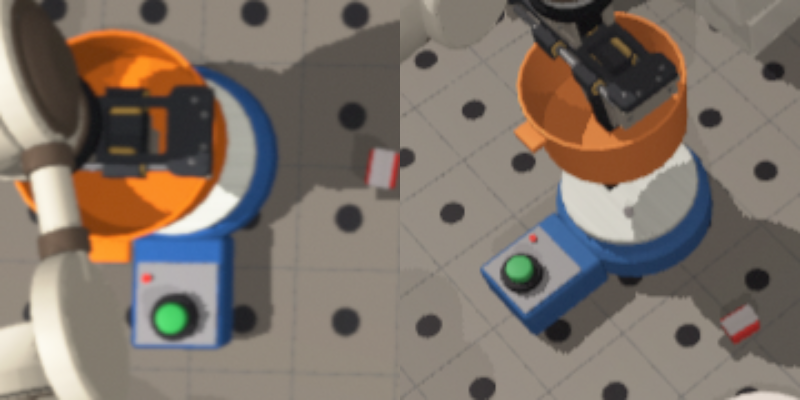

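```bash
python3 - <<'E'
from store import *
for n,ctr in(("top",(160,235)),("scene",(240,155))):
    c=cam(n);H,s,v=cv2.split(hsv(c)); d=np.hypot(np.arange(640)[None]-ctr[0],np.arange(480)[:,None]-ctr[1])
    m=((H>4)&(H<18)&(s>150)&(v>80)&(d<75)).astype(np.uint8)
    m=cv2.morphologyEx(m,cv2.MORPH_OPEN,np.ones((3,3)))
    hull=cv2.convexHull(np.vstack(cv2.findContours(m,0,1)[0]))
    mm=np.zeros_like(m);cv2.fillConvexPoly(mm,hull,1)
    edge=cv2.findContours(m,0,cv2.CHAIN_APPROX_NONE)[0]
    P=plane(c,np.vstack(edge),.26)[:,:2]
    for st in ([0,0],[.004,.004],[-.004,-.004]):
        q=least_squares(lambda a:np.hypot(*(P-a).T)-.08,BASE[:2]+st,loss="cauchy",f_scale=.0007)
        e=np.abs(np.hypot(*(P-q.x).T)-.08);print(n,(q.x-BASE[:2]).round(4),(e<.0015).sum(),len(e))
E
```

```text
top [ 0.001  -0.0015] 98 443
top [ 0.001  -0.0015] 98 443
top [ 0.001  -0.0015] 98 443
scene [ 0.0003 -0.0065] 52 313
scene [-0.0161 -0.0323] 60 313
scene [ 0.0003 -0.0065] 52 313
```

```bash
python3 - <<'E'
from store import *
T=BASE+[0,0,.075+.04]
bot.line_to(T+[0,0,.02],max_speed=.15); print(F())
for dz in(.012,.008,.004,.002,0.,-.001):
    bot.line_to(T+[0,0,dz],max_speed=.04); print(dz,F(),np.round(bot.current_ft_torque(),2),bot.current_opening())
    if F()[2]>10: break
E
```

```text
[-0.3  1.4 -4.3]
0.012 [ 0.2 -0.5 -4.9] [-0.    0.22  0.04] 0.2607638097300833
0.008 [ 0.6  0.5 -4.5] [-0.04  0.22 -0.05] 0.2553299159029399
0.004 [-1.9  0.2 -5.2] [0.08 0.5  0.04] 0.2576203423436483
0.002 [-1.2  0.4 -4.7] [0.16 0.65 0.03] 0.2581265276691703
0.0 [-7.4 -1.3  2.5] [-0.04  1.43 -0.02] 0.2538451597018261
-0.001 [-10.5  -2.5   8.5] [-0.27  1.82  0.02] 0.258262565914128
```

```bash
python3 - <<'E'
from store import *
T=BASE+[0,0,.075+.04]
for dx,dz in((-.0015,-.001),(-.0025,-.001),(-.0025,-.003)):
    bot.line_to(T+[dx,-.0003,dz],max_speed=.03); print(dx,dz,F(),np.round(bot.current_ft_torque(),2))
bot.set_gripper(.5); print(F())
bot.line_to(T+[-.0025,0,.12],max_speed=.2); bot.goto([.35,-.05,.42],rv(down(0)))
T_=cam("top");S=cam("scene");
for n,c,ctr in(("top",T_,(190,245)),("scene",S,(225,185))):
    H,s,v=cv2.split(hsv(c)); d=np.hypot(np.arange(640)[None]-ctr[0],np.arange(480)[:,None]-ctr[1])
    m,_,_=blob((H>4)&(H<18)&(s>150)&(v>80)&(d<75)); x,e,P=circ(c,m,.165,.08)
    l=P[np.hypot(*(P-x).T)>.086].mean(0)-x; print(n,(x-BASE[:2]).round(4),e,np.arctan2(-l[1],-l[0]))
cv2.imwrite("pics/b2.png",np.hstack([cv2.resize(T_["pixels"][160:360,110:310],(400,400)),cv2.resize(S["pixels"][100:300,120:320],(400,400))]))
print(bot.current_clock())
E
```

```text
-0.0015 -0.001 [-5.2  0.1  6.3] [-0.17  1.14  0.02]
-0.0025 -0.001 [-0.3  1.3  6.5] [-0.06  0.53  0.04]
-0.0025 -0.003 [-5.1 -1.6 15.5] [-0.44  1.48 -0.02]
[-0.5  0.1  0.2]
top [ 0.0005 -0.0024] 0.001227820793163012 0.011081375554994445
scene [-0.0037 -0.0132] 0.010414130154285176 2.361817194463201
26.0583
```

View pics/b2.png

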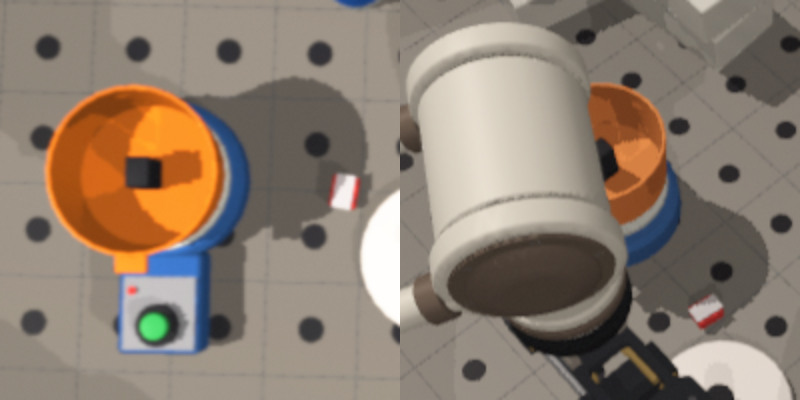

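```bash
python3 - <<'E'
from store import *
b=np.array([.5555,.3015,0]); bot.set_gripper(0,20); bot.goto(b+[0,0,.25],rv(down(BY))); bot.line_to(b+[0,0,.152],max_speed=.2)
for z in np.arange(.150,.140,-.001):
    bot.line_to(b+[0,0,z],max_speed=.03); f=F(); print(round(z,4),bot.current_ee_pos()[2].round(4),f)
    if f[2]>18: break
bot.line_to(b+[0,0,.25],max_speed=.2); print(bot.current_clock())
E
```

```text
0.15 0.1509 [0.4 0.1 0.2]
0.149 0.149 [0.4 0.2 0.8]
0.148 0.1479 [-0.9 -0.3 -0.5]
0.147 0.1474 [ 0.4 -0.6  1.8]
0.146 0.1474 [-2.3 -1.2  6.4]
0.145 0.1474 [-5.4 -1.1 12. ]
0.144 0.1473 [-7.  -3.  15.3]
0.143 0.1473 [-8.7 -3.9 20. ]
31.775
```

```bash
cat >> store.py <<'E'
SL=[(-.0395,.0673),(-.052,.026),(-.0466,-.0209),(-.0476,-.0677)]
BC=np.array([.5556,.3012,0])
k=np.radians(78)
def tilt(fl): 
    z=np.array([np.cos(k),0,-np.sin(k)]);x=np.array([0,fl*1.,0]);return RS*Ro.from_matrix(np.c_[x,np.cross(z,x),z])
def best(p,Rs):
    q0=np.array(bot.current_joints()); c=[(np.abs(np.array(q)-q0).max(),i) for i,R in enumerate(Rs) if (q:=bot.inverse_kinematics(p,rv(R))) is not None]
    return Rs[min(c)[1]]
def fetch(i,phi,z0=.104):
    x,y=SL[i]; off=.028 if i==0 else .022
    x0=min(x,-.0465)+.0025
    P=lambda z:RS.apply([x0,y,z])+ST
    bot.set_gripper(2*off/.092,25)
    R=best(P(.29),[tilt(1),tilt(-1)]); bot.goto(P(.29),rv(R)); bot.line_to(P(.15),max_speed=.25); bot.line_to(P(z0),max_speed=.08); print("in",i,F())
    bot.set_gripper(0,25); print("grip",bot.current_opening(),F())
    bot.line_to(P(.29),max_speed=.2); o=bot.current_opening(); print("lift",o,F(),bot.current_clock())
    if o<.18: print("LOST"); return False
    return True
def drop(phi,r=.042,z=.121):
    d=BC+RB.apply([r*np.cos(phi),r*np.sin(phi),0]); p=lambda h:d+[0,0,h]
    R=best(p(.27),[down(phi+BY),down(phi+BY+np.pi)]); bot.goto(p(.27),rv(R)); print("over",bot.current_opening())
    bot.line_to(p(z),max_speed=.15); print("down",F(),bot.current_opening())
    bot.set_gripper(.36); bot.line_to(p(.26),max_speed=.25); print(bot.current_clock())
E
python3 - <<'E'
from store import *
if fetch(0,0): drop(np.radians(135))
E
```

```text
in 0 [0.6 1.  0.3]
grip 0.2526597799696981 [-0.1  1.2  3. ]
lift 0.2535567731802432 [ 1.1  0.  -1.1] 37.8167
over 0.25790971410171476
down [ 0.2 -0.  -0.9] 0.25333969594830485
42.1083
```

```bash
python3 - <<'E'
from store import *
for i,a in((1,225),(2,315),(3,45)):
    if not fetch(i,0): break
    drop(np.radians(a))
bot.goto([.35,-.05,.42],rv(down(0)))
T=cam("top");S=cam("scene")
cv2.imwrite("pics/v1.png",cv2.resize(T["pixels"][150:390,120:480],None,fx=2.2,fy=2.2,interpolation=cv2.INTER_CUBIC))
E
```

```text
in 1 [0.5 0.2 0.3]
grip 0.28796279075084685 [-2.7  0.3  4.9]
lift 0.2570700120725787 [ 0.  -0.1  0.1] 47.6417
over 0.2566671058556481
down [-0. -0. -1.] 0.2576867258515851
51.875
in 2 [ 0.5 -0.5  0.2]
grip 0.2839546645696415 [-2.5  0.7  4.5]
lift 0.25914353791939176 [-0.5  0.6 -2.2] 57.3583
over 0.2573856862251302
down [ 0.5  0.4 -0.3] 0.25657122840231616
61.7667
in 3 [0.3 0.1 0. ]
grip 0.2787604074404688 [-1.8  0.3  4.9]
lift 0.25692364938309914 [-0.8  0.8 -1.4] 67.4333
over 0.2563257200358846
down [-0.1  0.5 -1. ] 0.25961948744377106
72.1917
```

View pics/v1.png

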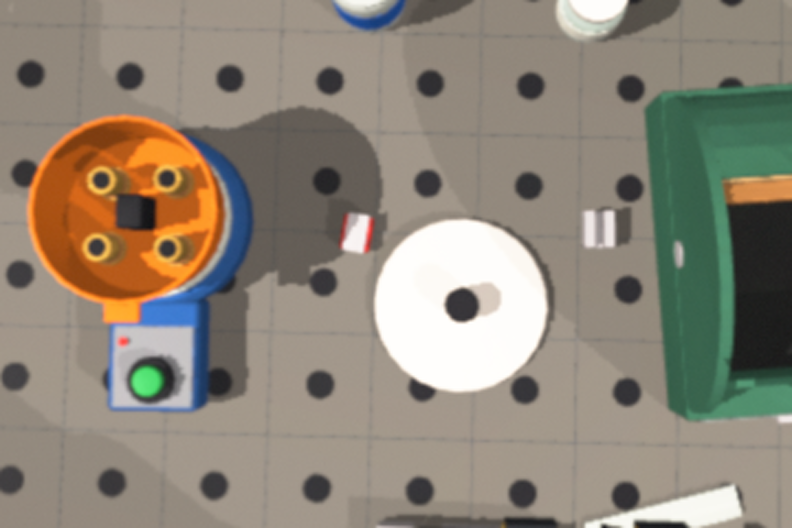

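```bash
python3 - <<'E'
from store import *
c=cam("top");H,s,v=cv2.split(hsv(c)); d=np.hypot(np.arange(640)[None]-190,np.arange(480)[:,None]-245)
m,_,_=blob((H>4)&(H<18)&(s>150)&(v>80)&(d<75)); x,e,P=circ(c,m,.165,.08); print("bowl",x,e)
m,ce,_=blob((s<60)&(v>150)&(np.hypot(np.arange(640)[None]-329,np.arange(480)[:,None]-289)<50)); l,e,P=circ(c,m,.014,.084); print("lid",l,e)
b,pc,_=blob((v<60)&(np.hypot(np.arange(640)[None]-329,np.arange(480)[:,None]-289)<20)); print("knob",plane(c,pc,.047))
l=np.append(l,0); R=down(0)
bot.set_gripper(.6,40); bot.goto(l+[0,0,.15],rv(R)); bot.line_to(l+[0,0,.022],max_speed=.15); print(F())
bot.set_gripper(0,40); print(bot.current_opening(),F())
bot.line_to(l+[0,0,.26],max_speed=.2); print(bot.current_opening(),F())
g=np.r_[.5557,.3012,0]; bot.line_to(g+[0,0,.24],max_speed=.2); print(bot.current_opening(),F(),bot.current_clock())
T=cam("top");S=cam("scene")
cv2.imwrite("pics/l1.png",np.hstack([cv2.resize(T["pixels"][160:360,110:310],(400,400)),cv2.resize(S["pixels"][100:300,120:320],(400,400))]))
E
```

```text
bowl [0.55567588 0.30077317] 0.0012862303999554708
lid [0.4732753  0.01690466] 0.007960985607499582
knob [[0.4814967  0.01333955 0.047     ]]
[ 0.3 -0.1 -0.4]
0.35779490645982837 [-1.8 -1.   4.9]
0.35692839994127595 [ 0.6 -0.2 -1.3]
0.3551951841223939 [-0.1  0.3 -2.1] 80.1917
```

View pics/l1.png

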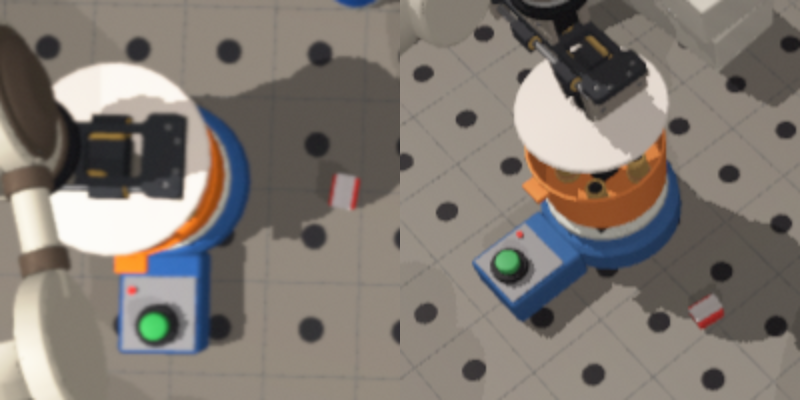

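```bash
python3 - <<'E'
from store import *
e0=np.array(bot.current_ee_pos())[:2];print(e0)
for n,ctr in(("top",(168,240)),("scene",(215,155))):
    c=cam(n);H,s,v=cv2.split(hsv(c)); d=np.hypot(np.arange(640)[None]-ctr[0],np.arange(480)[:,None]-ctr[1])
    m,_,_=blob((s<70)&(v>130)&(d<70),None)
    P=plane(c,np.vstack(cv2.findContours(m,0,cv2.CHAIN_APPROX_NONE)[0]),.232)[:,:2]
    for st in([0,0],[.008,0],[-.006,0]):
        q=least_squares(lambda a:np.hypot(*(P-a).T)-.084,e0+st,loss="cauchy",f_scale=.0007); e=np.abs(np.hypot(*(P-q.x).T)-.084)
        print(n,(q.x-e0).round(4),(e<.0015).sum(),len(e))
E
```

```text
[0.55578194 0.30049193]
top [0.0078 0.0003] 111 686
top [0.0078 0.0003] 111 686
top [0.0078 0.0003] 111 686
scene [ 0.0079 -0.0022] 77 621
scene [ 0.0079 -0.0022] 77 621
scene [ 0.0079 -0.0022] 77 621
```

Lid sits +7.9 mm in x in the hand, so I compensate for that and lower it.

```bash
python3 - <<'E'
from store import *
g=np.r_[.5557-.0079,.3012,.075+.082+.022]
bot.line_to(g+[0,0,.02],max_speed=.1); print(F())
for dz in(.01,.007,.004,.002,0,-.0015):
    bot.line_to(g+[0,0,dz],max_speed=.04); f=F(); print(dz,f,np.round(bot.current_ft_torque(),2),bot.current_ee_pos()[2].round(4))
    if f[2]>10: break
bot.set_gripper(.6); bot.line_to(g+[0,0,.12],max_speed=.2)
print(bot.current_clock())
# confirm height: press lightly on knob top with closed fingers
bot.set_gripper(0); k=np.r_[.5557,.3012,0]; bot.line_to(k+[0,0,.215],max_speed=.2)
for z in np.arange(.208,.198,-.001):
    bot.line_to(k+[0,0,z],max_speed=.04); f=F()
    if f[2]>8: break
print("knob top",z,bot.current_ee_pos()[2],f,"expect",.075+.082+.047)
bot.line_to(k+[0,0,.25],max_speed=.2)
bot.goto([.35,-.05,.42],rv(down(0)))
T=cam("top");H,s,v=cv2.split(hsv(T));m,_,_=blob((s<70)&(v>170)&(np.hypot(np.arange(640)[None]-178,np.arange(480)[:,None]-245)<50));print(circ(T,m,.171,.084)[:2],bot.current_clock())
S=cam("scene");cv2.imwrite("pics/l2.png",np.hstack([cv2.resize(T["pixels"][160:360,110:310],(400,400)),cv2.resize(S["pixels"][100:300,120:320],(400,400))]))
E
```

```text
[ 0.1 -0.1 -1.3]
0.01 [ 0.1 -0.5 -2.4] [0.04 0.21 0.  ] 0.1887
0.007 [-0.8  0.  -1.3] [-0.03  0.18 -0.01] 0.1858
0.004 [ 0.6  1.2 -2.7] [0.19 0.06 0.07] 0.183
0.002 [ 0.9  1.1 -1.1] [ 0.35 -0.09  0.08] 0.1812
0 [0.5 2.3 4.4] [0.22 0.12 0.04] 0.18
-0.0015 [-2.6  1.1 10.2] [-0.02  0.67 -0.01] 0.18
83.875
knob top 0.20299999999999999 0.20468851145848305 [-3.5 -2.2  8.7] expect 0.20400000000000001
(array([0.55516179, 0.30096689]), np.float64(0.0007791409636096341)) 88.9667
```

View pics/l2.png

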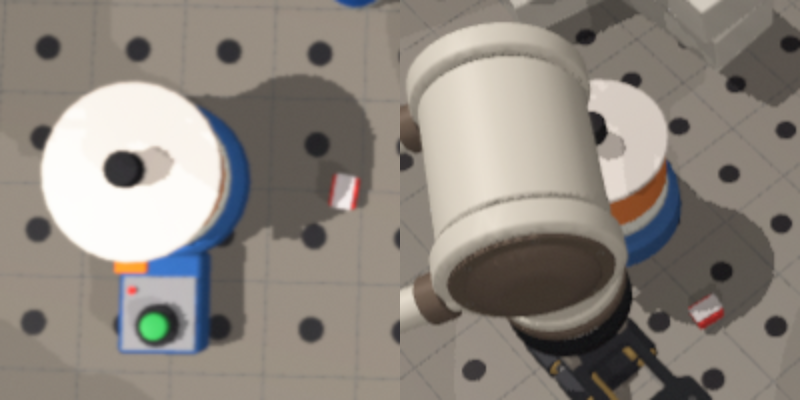

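```bash
python3 - <<'E'
from store import *
k=np.r_[.4025,.3009,0]; bot.set_gripper(0); bot.goto(k+[0,0,.13],rv(down(0))); bot.line_to(k+[0,0,.075],max_speed=.1)
for z in np.arange(.072,.044,-.001):
    bot.line_to(k+[0,0,z],max_speed=.04); f=F(); print(round(z,3),f,bot.current_ee_pos()[2].round(4))
    if f[2]>14: break
bot.hold(.3); bot.line_to(k+[0,0,.13],max_speed=.1); print(bot.current_clock())
E
```

```text
0.072 [ 0.9 -0.3  0.7] 0.0727
0.071 [1.  0.2 1. ] 0.0714
0.07 [2.4 1.2 3.1] 0.0702
0.069 [2.2 0.8 2.1] 0.0691
0.068 [1.8 1.6 3.8] 0.0681
0.067 [2.1 0.3 3.5] 0.0671
0.066 [ 0.  -0.6 10. ] 0.0668
0.065 [-3.4 -1.9 16. ] 0.0666
94.7083
```

```bash
python3 - <<'E'
from store import *
bot.line_to([.4025,.3009,.4],max_speed=.3); t1=np.radians(110)
p,R=hpose(t1,.27); bot.set_gripper(.5,25); bot.goto(p,rv(R)); p,R=hpose(t1); bot.line_to(p,max_speed=.15); print(F())
bot.set_gripper(0,25); print(bot.current_opening(),F())
for th in np.linspace(t1,np.radians(34.5),10)[1:]:
    p,R=hpose(th); bot.line_to(p,rv(R),max_speed=.12); f=F(); print(round(th,2),f,round(bot.current_opening(),3))
    if np.abs(f).max()>30: break
bot.set_gripper(.5); p,R=hpose(th,.26); bot.line_to(p,max_speed=.15); bot.goto([.35,-.02,.42],rv(down(0)))
T=cam("top");S=cam("scene")
for I,c in((T["pixels"],T),(S["pixels"],S)):
    cv2.line(I,*[tuple(int(w) for w in proj(c,RS.apply(hp(np.radians(35),y))+ST)[0]) for y in(.05,-.05)],(0,0,255),1)
cv2.imwrite("pics/e1.png",np.hstack([cv2.resize(T["pixels"][170:360,400:620],(440,380)),cv2.resize(S["pixels"][280:480,300:500],(380,380))[:,:350]]))
cv2.imwrite("pics/e2.png",T["pixels"]); print(bot.current_clock())
E
```

```text
[ 0.4  0.4 -0.1]
0.117567460217635 [ 1.6  0.5 -0.4]
1.77 [-1.6 -0.2 -2.1] 0.122
1.63 [-0.4 -0.4 -2.5] 0.126
1.48 [-0.9 -1.4 -2.7] 0.121
1.33 [-1.  -2.4 -5.2] 0.123
1.19 [ 0.3 -4.6 -6.1] 0.121
1.04 [ 2.5 -5.  -7.7] 0.125
0.89 [ 0.6 -4.8 -4.7] 0.121
0.75 [-2.8 -2.3 -2.2] 0.12
0.6 [ 0.9 -0.7 -0.1] 0.12
107.7917
```

View pics/e1.png

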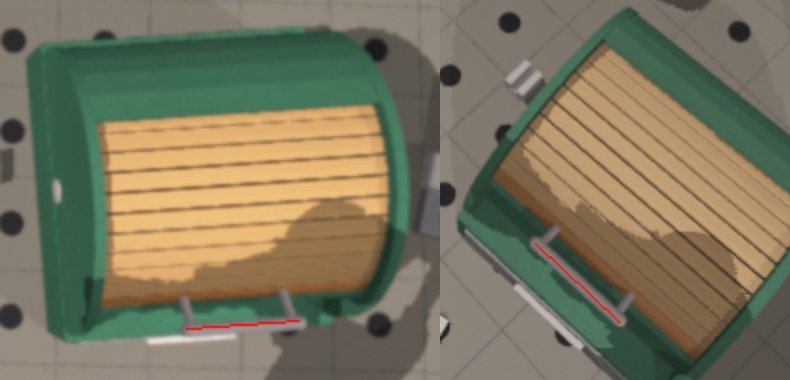

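```bash
python3 - <<'E'
from store import *
t=.602
p,R=hpose(t,.26); bot.goto(p,rv(R)); p,R=hpose(t); bot.line_to(p,max_speed=.15); bot.set_gripper(0,25); print(F())
for th in(.59,.58,.57,.56,.55,.54,.53):
    p,R=hpose(th); bot.line_to(p,rv(R),max_speed=.04); f=F(); print(th,f,bot.current_ee_pos().round(4),p.round(4))
    if np.linalg.norm(f)>16: break
bot.set_gripper(.5); p,R=hpose(th,.26); bot.line_to(p,max_speed=.15); bot.goto([.3,-.1,.42],rv(down(0)))
T=cam("top"); H,s,v=cv2.split(hsv(T));m,_,_=blob((s<70)&(v>170)&(np.hypot(np.arange(640)[None]-178,np.arange(480)[:,None]-245)<50));print(circ(T,m,.171,.084)[:2],F(),bot.current_clock())
E
```

```text
[4.5 1.1 5.1]
0.59 [11.3  3.1  8. ] [ 0.4281 -0.3238  0.1927] [ 0.4263 -0.3237  0.1896]
0.58 [17.4  3.2 11.6] [ 0.4282 -0.3238  0.1928] [ 0.4255 -0.3238  0.1884]
(array([0.55517996, 0.3011789 ]), np.float64(0.001040393806686274)) [ 0.1 -0.2 -0.2] 116.5917
```

The shutter is at its stop, the lid hasn't moved, and nothing touches the robot. Handing in.

```bash
python3 -c "
from workcell import bot
print(bot.job_done())"
```

```text
the job is handed in; nothing more can be done
None
```

I handed the job in at about 117 s of the 210 s allowed. The bowl is home on the pegs with all four sleeves in it, the lid is home, the button was pressed with the lid on and released, the shutter is closed to its stop, and the V-block, magnet, jar and tin were never touched; the hand-in call returned no verdict.

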